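# Rack the covers that stand steady

## Robot

A 6-joint arm with a two-finger parallel gripper is mounted at the origin on the work surface. World frame = base frame: x ahead of the robot, y to its left, z up, the work surface at z = 0. Lengths are in m, angles in rad, forces in N, time in s.
With the tool pointing down it reaches from about 0.3 to 0.875 m from the base axis. Payload 6.4 kg.
Tool frame: the origin (TCP) lies between the finger pads; the fingertips stand 19 mm ahead of it and the grasp point (between the pads) is the TCP; z points along the fingers, y is the direction in which the jaws open and shut (so a half turn about z gives the same grasp; the last joint's range is limited). The gripper opens to 85 mm and grips with 20 to 120 N. Pads are 22 mm wide; open, the fingers measure 114 mm over their backs; the gripper's body (76 mm by 85 mm) begins 54 mm behind the grasp point. The pads swing forward as they close: fully open they stand 13 mm farther back than shut.
Start: joints at [-1.36, 0.181, 1.607, -0, 1.354, -0.206], TCP at [0.233, -0.526, 0.214] pointing down, gripper open.
Joint ranges: [-2.99, 2.99], [-0.89, 2.07], [0.3, 2.58], [-1.14, 4.28], [0, 2.63], [-3.12, 3.12]. Speed limits (rad/s): [2.57, 2.57, 3.01, 3.14, 3.14, 3.14].

## Interface

Orientations are given as a unit quaternion [w, x, y, z].
In Python, from bench import * gives the robot as it stands.
- The arm moves only by the tool apply_moves, never from a script. Its argument "moves" is a list that holds one entry, the list of rows, each a list of 7 numbers: the shift along the tool's x, y, z in cm, then the turn, a rotation vector about the tool's x, y, z in rad, then the opening, from 0 (shut) to 1 (fully open). A call has 1 to 8 rows; each row is the pose to reach, as a shift and turn from the pose commanded when the call began, along the tool's axes at that moment; what a row does not reach only later rows make up. A row lasts 1/10 s, in which the tool goes at most 50 mm and 8.59 degrees, less where a joint would pass 70% of its speed; a pose out of reach is approached as far as the arm can. A call with a gripper value outside its range is refused whole. The fingers move at their own pace and stop on an object; the grip force is fixed at half the most. Time passes only in rows, so rows that repeat a pose let the fingers close. It gives the time, the measured TCP pose, the force and the opening at its end, in the units of the state.
- get_obs(): the state, without advancing time (a new reading comes with each control period).
- camera(name): name is "scene" or "top"; returns the picture (384x512x3 uint8, red, green, blue); there is no depth.
- get_calibration(name): a dict with "vertical_fov" (degrees; the focal length in pixels is half the picture's height over the tangent of half this angle, whatever the lens; pixels are square), "cx", "cy" (the principal point, pixels), "R" (3x3) and "t" (3): a world point X has camera coordinates R X + t. Camera axes: x right, y down, z forward; pixel columns grow to the right and rows downward; lengths in m; the calibration is good to about 2 mm. A picture is of the moment at which its call begins. get_calibration takes no time and is no camera call.
- hand_in(): hands the job in, once; it reports no verdict.
The state is a dict: "time_s": time; "q": joint angles; "dq": joint speeds; "joint_efforts": joint torques, N m; "eef_pos": TCP position; "eef_rot": TCP orientation; "wrist_force": force on the tool from outside, world axes, zero at the start; "torque": the same for the moment, N m; "opening": opening from 0.0 (shut) to 1.0 (fully open).
Only numpy, scipy, OpenCV 4.12 (cv2) and the standard library are available. Lean on these libraries where they do the work, as an engineer would, in place of code of your own. Each camera call takes 0.05 s, during which the arm holds its last target. There are 200 camera calls.

## Task

Two of the four cast covers on the parts counter rock when pressed down at their cut-off corner, because the foot under it is short. Find the two that stand steady and stack them, feet down, one on the other, flat on the sloping rack and squared up against both of its fences, with their long side running up the slope (either way round). Leave the two rocking covers standing where they are, and do not disturb the other things on the counter.

Things in the scene. Friction and masses are not known exactly. Their poses are not given: they have to be found in the camera images.
- cover_k: cast-aluminium cover standing on the counter, one of four that look alike; 116 mm (x) by 64 mm (y) by 20 mm high; flat top at z = 20 mm, side walls z = 8 to 20 mm, 14 mm round feet at (+-42, +-20) mm. The +x +y corner is cut off at 45 degrees (18 mm off each side). Origin: centre of the outline at the foot soles, z up. About 0.25 kg, centre of mass some 7 mm towards the corner opposite the cut
- cover_m: another cover shaped as cover_k. Of the four, in any places, two are sound (all feet 8 mm high) and two are bad: the foot under the cut corner is 5 mm short. Pressed down over that foot, (+42, +20) mm, with 1 N or more, a bad one dips there by 3 to 5 mm and tips back when let go; a sound one stays put. At rest all stand level
- cover_r: another cover shaped as cover_k; sound or bad unknown
- cover_t: another cover shaped as cover_k; sound or bad unknown
- deck: sloping floor of the grey steel rack, fixed, rising 30 degrees away from the robot. Origin: inner corner where floor and both fences meet, 35 mm above the counter; x runs up the slope, y along the lower fence (to the robot's left), z out of the floor. Floor x = 0 to 144, y = -12 to 112 mm. A cover squared in the corner has its centre at x = 58, y = 32 mm, the lower at z = 0, the upper at z = 20 mm
- rack: the rack's foot plate, 150 x 130 mm, fixed to the counter, origin at the centre of its underside. The rack's lower fence has its face at the deck's x = 0 and is as wide as the floor; its side fence has its face at the deck's y = 0, is 6 mm thick towards -y and only 30 mm long (deck x = 0 to 30 mm), so that a gripper can hold a cover across its width further up. Both fences are 45 mm high
- carton: closed cardboard carton 90 x 120 x 50 mm, origin at the centre of its underside; leave alone
- tape_roll: paper-coloured tape roll lying flat, outer diameter 90 mm, 35 mm high, origin at the centre of its underside; leave alone
- bolt_bin: empty grey plastic bin 120 x 90 x 50 mm, origin at the centre of its underside; leave alone
- driver: screwdriver with a black handle lying on the counter, handle to its own -x; leave alone
Things that resemble listed ones, but are neither listed nor needed, are in the scene too. What is shaped like the cover_k but green is not meant.

How it is judged:
At the end, for the whole second after the job is handed in: The two steady covers lie released and at rest on the rack, one on the other in either order, flat (4 degrees), square (5 degrees, either way round), edges within 6 mm of both fences; the two rocking covers stand level within 30 mm of where they were (((x of cover_k in the frame of deck between 0.052 and 0.065 m and y of cover_k in the frame of deck between 0.026 and 0.039 m and (z of cover_k in the frame of deck between -0.005 and 0.005 m or z of cover_k in the frame of deck between 0.015 and 0.025 m) and angle between the x axis of cover_k and the x axis of deck, either way round below 0.09 rad and angle between the z axis of cover_k and the z axis of deck, either way round below 0.07 rad) or (distance of cover_k from where it was at the start of the episode below 0.03 m and angle between cover_k's own z axis and vertical below 0.03 rad and contact force between cover_k_c4 and anything else below 0.05 N)) and linear speed of each of cover_k, cover_m, cover_r, cover_t below 0.01 m/s and contact force between the fingers and cover_k below 0.1 N and ((x of cover_m in the frame of deck between 0.052 and 0.065 m and y of cover_m in the frame of deck between 0.026 and 0.039 m and (z of cover_m in the frame of deck between -0.005 and 0.005 m or z of cover_m in the frame of deck between 0.015 and 0.025 m) and angle between the x axis of cover_m and the x axis of deck, either way round below 0.09 rad and angle between the z axis of cover_m and the z axis of deck, either way round below 0.07 rad) or (distance of cover_m from where it was at the start of the episode below 0.03 m and angle between cover_m's own z axis and vertical below 0.03 rad and contact force between cover_m_c4 and anything else below 0.05 N)) and contact force between the fingers and cover_m below 0.1 N and ((x of cover_r in the frame of deck between 0.052 and 0.065 m and y of cover_r in the frame of deck between 0.026 and 0.039 m and (z of cover_r in the frame of deck between -0.005 and 0.005 m or z of cover_r in the frame of deck between 0.015 and 0.025 m) and angle between the x axis of cover_r and the x axis of deck, either way round below 0.09 rad and angle between the z axis of cover_r and the z axis of deck, either way round below 0.07 rad) or (distance of cover_r from where it was at the start of the episode below 0.03 m and angle between cover_r's own z axis and vertical below 0.03 rad and contact force between cover_r_c4 and anything else below 0.05 N)) and contact force between the fingers and cover_r below 0.1 N and ((x of cover_t in the frame of deck between 0.052 and 0.065 m and y of cover_t in the frame of deck between 0.026 and 0.039 m and (z of cover_t in the frame of deck between -0.005 and 0.005 m or z of cover_t in the frame of deck between 0.015 and 0.025 m) and angle between the x axis of cover_t and the x axis of deck, either way round below 0.09 rad and angle between the z axis of cover_t and the z axis of deck, either way round below 0.07 rad) or (distance of cover_t from where it was at the start of the episode below 0.03 m and angle between cover_t's own z axis and vertical below 0.03 rad and contact force between cover_t_c4 and anything else below 0.05 N)) and contact force between the fingers and cover_t below 0.1 N); the robot touches nothing.
It fails at once if the carton, tape roll, bin or screwdriver was shifted more than 30 mm (distance of any of carton, tape_roll, bolt_bin, driver from where it was at the start of the episode above 0.03 m).
It also fails if it takes over 72 s, if anything falls off the work surface, if the arm or the gripper's body presses on something with over 40 N, if the wrist force passes 120 N, or if a joint passes its speed limit or range.

## Working session

There is one attempt and no reset: what is moved stays moved. The work goes in short steps, Python scripts to look and compute and a tool call to move; the robot and the scene stay as the last step left them, time stands still between calls to the robot, and variables do not carry over. Pictures are saved under pics/ and viewed, about 8 in all and at most 12, crops included, and the job is handed in when it is done.

Besides the shell and the picture viewer there is one more tool, called after "Request:" as a command line: name --argument value ..., lists and objects as JSON in quotes. apply_moves: Moves the arm, as the interface text tells. Its arguments: {"type":"object","properties":{"moves":{"type":"array","items":{"type":"array","items":{"type":"array","items":{"type":"number"}}}}},"required":["moves"]}

```bash
ls; mkdir -p pics
python3 - <<'E'
from bench import *
import cv2
for n in("scene","top"):
    im=camera(n); cv2.imwrite(f"pics/{n}0.png",cv2.cvtColor(im,cv2.COLOR_RGB2BGR)); c=get_calibration(n); print(n,c)
o=get_obs(); print(o)
E
```

```text
pics
scene {'vertical_fov': 57.23017429934831, 'cx': 259.5264629923097, 'cy': 189.6007859098535, 'R': array([[-0.7662818 ,  0.64232398,  0.01523514],
       [ 0.45536962,  0.55967106, -0.69239209],
       [-0.45326671, -0.52362984, -0.72136058]]), 't': array([ 0.43972422, -0.22411049,  1.62103707])}
top {'vertical_fov': 42.53269306555114, 'cx': 254.97986374294098, 'cy': 193.2671344817574, 'R': array([[-0.02381329, -0.99961388,  0.01431832],
       [-0.9942116 ,  0.02217879, -0.10512557],
       [ 0.10476742, -0.01673883, -0.99435587]]), 't': array([0.00192056, 0.60014502, 1.82459885])}
{'time_s': 0.1, 'q': array([-1.36027840e+00,  1.81454382e-01,  1.60790318e+00,  6.64526046e-06,
        1.35381087e+00, -2.06283758e-01]), 'dq': array([-1.49953782e-03, -9.04739175e-04, -2.94038772e-03,  1.73557832e-04,
       -2.53784660e-04,  2.21911194e-05]), 'joint_efforts': array([ 9.43726773e-04, -4.45872581e+01, -3.52240241e+01, -3.09487423e-04,
        4.12990077e-03, -2.99975989e-05]), 'eef_pos': array([ 0.23269694, -0.52523973,  0.21328356]), 'eef_rot': array([-7.87896529e-04,  9.78362869e-01,  2.06894843e-01,  1.57611352e-06]), 'wrist_force': array([ 0.12388815,  0.64396082, -0.14283725]), 'torque': array([-0.01706031, -0.01504073, -0.00172249]), 'opening': 1.0023775805203448}
```

View pics/top0.png

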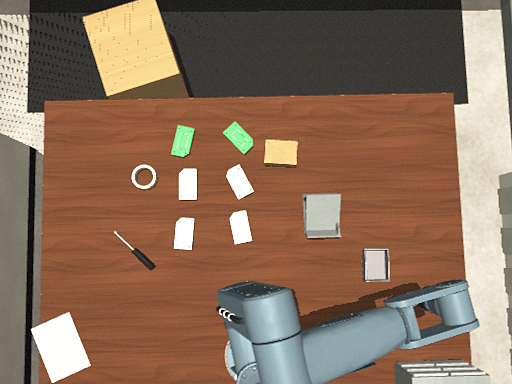

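View pics/scene0.png

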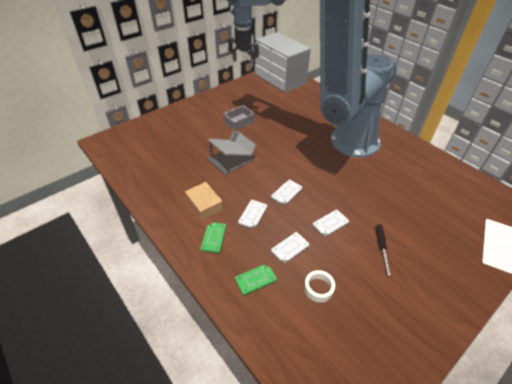

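Top view: the four white covers are at about (188,184), (239,182), (184,233) and (241,227). The rack is at (304–341,194–238), the bin at (376,265) and the carton at (281,152). The two green covers are decoys. Next I'll measure the covers and take a close look at the rack.

```bash
cat > h.py <<'E'
from bench import *
import cv2, numpy as np
from scipy.spatial.transform import Rotation as Ro
def bgr(im): return cv2.cvtColor(im,cv2.COLOR_RGB2BGR)
def K(n):
    c=get_calibration(n); f=192/np.tan(np.radians(c["vertical_fov"]/2)); return c,f
def ray(n,u,v):
    c,f=K(n); d=c["R"].T@np.array([(u-c["cx"])/f,(v-c["cy"])/f,1]); o=-c["R"].T@c["t"]; return o,d
def plane(n,u,v,z):
    o,d=ray(n,u,v); return (o+d*(z-o[2])/d[2])[:2]
def proj(n,X):
    c,f=K(n); p=c["R"]@np.array(X)+c["t"]; return f*p[:2]/p[2]+[c["cx"],c["cy"]]
S=6
def covers(n,im,z=.02,boxes=None,th=150):
    """white blobs -> rectified plane polygons at height z"""
    big=cv2.resize(im,None,fx=S,fy=S,interpolation=cv2.INTER_CUBIC)
    m=((big.min(2)>th)).astype(np.uint8)
    out=[]
    for c in cv2.findContours(m,cv2.RETR_EXTERNAL,cv2.CHAIN_APPROX_NONE)[0]:
        a=cv2.contourArea(c)/S/S
        if not 200<a<1500: continue
        p=(c[:,0]+.5)/S-.5
        w=np.array([plane(n,u,v,z) for u,v in p]).astype(np.float32)
        (cx,cy),(a1,b1),_=r=cv2.minAreaRect(w*1000)
        if not(95<max(a1,b1)<140 and 50<min(a1,b1)<85): continue
        bx=cv2.boxPoints(r); 
        # long axis, missing corner = farthest from contour
        d=[np.min(np.linalg.norm(w*1000-q,axis=1)) for q in bx]; k=int(np.argmax(d))
        e1=bx[(k+1)%4]-bx[k]; e2=bx[(k-1)%4]-bx[k]; L=e1 if np.linalg.norm(e1)>np.linalg.norm(e2) else e2
        x=-L/np.linalg.norm(L); ctr=np.array([cx,cy]); y=np.array([-x[1],x[0]])
        hand=(bx[k]-ctr)@y
        out.append((ctr/1000,np.degrees(np.arctan2(x[1],x[0])),(a1,b1),np.round(d,1),hand,p.mean(0)))
    return out
E
python3 - <<'E'
from h import *
for n in("top","scene"):
    im=cv2.cvtColor(cv2.imread(f"pics/{n}0.png"),cv2.COLOR_BGR2RGB)
    for r in covers(n,im): print(n,np.round(r[0],4),"yaw%.1f"%r[1],np.round(r[2],0),r[3],"hand%.0f"%r[4],np.round(r[5]))
a=cv2.imread("pics/top0.png")[180:250,290:395]; b=cv2.imread("pics/scene0.png")[95:180,195:270]
a=cv2.resize(a,None,fx=7,fy=7,interpolation=cv2.INTER_CUBIC)[:,:]; b=cv2.resize(b,None,fx=7,fy=7,interpolation=cv2.INTER_CUBIC)
cv2.imwrite("pics/ra.png",a); cv2.imwrite("pics/rb.png",b)
E
```

```text
Traceback (most recent call last):
  File "h.py", line 23, in covers
    w=np.array([plane(n,u,v,z) for u,v in p]).astype(np.float32)
                ~~~~~^^^^^^^^^
  File "h.py", line 10, in plane
    o,d=ray(n,u,v); return (o+d*(z-o[2])/d[2])[:2]
        ~~~^^^^^^^
  File "h.py", line 8, in ray
    c,f=K(n); d=c["R"].T@np.array([(u-c["cx"])/f,(v-c["cy"])/f,1]); o=-c["R"].T@c["t"]; return o,d
        ~^^^
  File "h.py", line 6, in K
    c=get_calibration(n); f=192/np.tan(np.radians(c["vertical_fov"]/2)); return c,f
ValueError: time passes only in moves, steps and waits
```

Too many calibration calls; I'll cache it.

```bash
sed -i 's/^def K(n):/from functools import lru_cache\n@lru_cache\ndef K(n):/' h.py
python3 - <<'E'
from h import *
for n in("top","scene"):
    im=cv2.cvtColor(cv2.imread(f"pics/{n}0.png"),cv2.COLOR_BGR2RGB)
    for r in covers(n,im): print(n,np.round(r[0],4),"yaw%.1f"%r[1],np.round(r[2],0),r[3],"hand%.0f"%r[4],np.round(r[5]))
a=cv2.imread("pics/top0.png")[180:250,290:395]; b=cv2.imread("pics/scene0.png")[95:180,195:270]
a=cv2.resize(a,None,fx=7,fy=7,interpolation=cv2.INTER_CUBIC)[:,:]; b=cv2.resize(b,None,fx=7,fy=7,interpolation=cv2.INTER_CUBIC)
cv2.imwrite("pics/ra.png",a); cv2.imwrite("pics/rb.png",b)
E
```

```text
top [ 0.1554 -0.7628] yaw-168.2 [114.  56.] [5.3 3.3 3.  2.2] hand-28 [460. 308.]
top [ 0.3223 -0.4531] yaw178.7 [ 76. 107.] [3.4 2.4 1.4 0.9] hand38 [374. 265.]
top [0.4575 0.2589] yaw-5.3 [ 70. 121.] [ 2.4  3.4 14.8  2.5] hand35 [184. 234.]
top [0.4761 0.0476] yaw10.4 [121.  69.] [ 2.4  2.2  4.  14.7] hand35 [240. 227.]
top [0.6436 0.2429] yaw-0.7 [ 68. 121.] [ 2.2  3.4 13.8  1.7] hand34 [188. 185.]
top [0.6481 0.0498] yaw26.6 [121.  70.] [ 2.9  2.2  3.  14.4] hand35 [239. 182.]
scene [0.6445 0.2436] yaw-1.0 [ 71. 123.] [ 2.7  5.5 10.4  5.4] hand36 [290. 247.]
scene [0.4589 0.259 ] yaw-5.6 [ 72. 124.] [ 4.4  5.7 10.7  5.9] hand36 [330. 222.]
scene [0.6494 0.0499] yaw26.8 [125.  70.] [ 5.3  4.1  6.1 13.6] hand35 [252. 213.]
scene [0.4774 0.0477] yaw10.9 [126.  72.] [ 6.4  4.4  6.8 11.9] hand36 [286. 191.]
```

View pics/ra.png

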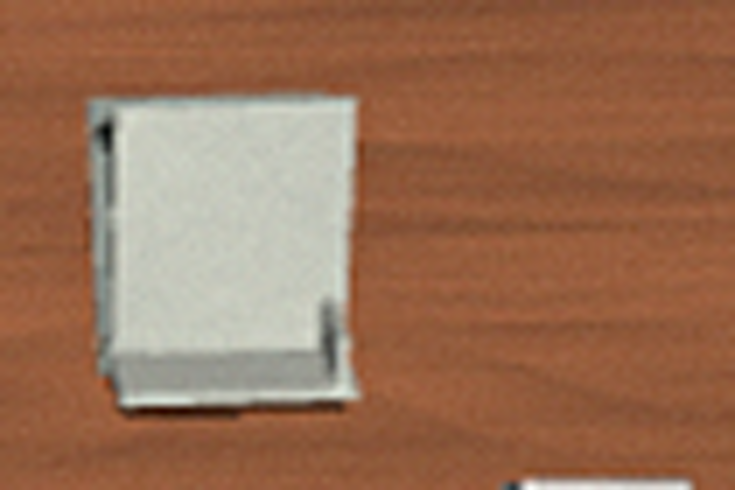

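View pics/rb.png

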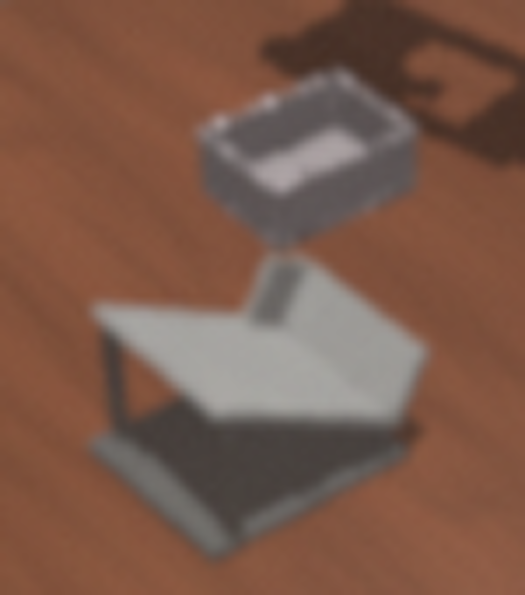

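Rack in top crop: the floor's high edge runs to (357,97), and the floor/lower-fence line runs from (115,352) to (325,347). In the scene crop the high edge runs from (95,305) to (215,418). All corners have known heights, so I can solve for the rack pose.

```bash
cat >> h.py <<'E'
def deck(org,yaw):
    R=Ro.from_euler('z',yaw,degrees=True).as_matrix()@Ro.from_euler('y',-30,degrees=True).as_matrix()
    return R,np.array([org[0],org[1],.035])
E
python3 - <<'E'
from h import *
T=lambda u,v:(290+(u+.5)/7-.5,180+(v+.5)/7-.5)
Sc=lambda u,v:(195+(u+.5)/7-.5,95+(v+.5)/7-.5)
P=[("top",T(357,97),[144,-12,0]),("top",T(115,352),[0,112,0]),("top",T(360,397),None),
("scene",Sc(95,303),[144,-12,0]),("scene",Sc(215,418),[144,112,0])]
for n,p,X in P:
    z=.035+X[0]*.0005 if X else .074
    print(n,np.round(p,1),X,np.round(plane(n,*p,z),4))
from scipy.optimize import least_squares
Q=[(n,p,np.array(X)/1000) for n,p,X in P if X]
f=lambda v:np.concatenate([proj(n,(lambda D:D[0]@X+D[1])(deck(v[:2],v[2])))-p for n,p,X in Q])
r=least_squares(f,[.42,-.2,0]); print(r.x,np.round(f(r.x),1))
R,o=deck(r.x[:2],r.x[2])
im=cv2.imread("pics/top0.png");im2=cv2.imread("pics/scene0.png")
out=[]
for n,i,(r0,r1,c0,c1) in(("top",im,(180,250,290,360)),("scene",im2,(110,180,195,265))):
    b=cv2.resize(i[r0:r1,c0:c1],None,fx=8,fy=8,interpolation=cv2.INTER_CUBIC)
    L=[[(0,-12,0),(144,-12,0),(144,112,0),(0,112,0),(0,-12,0)],[(0,0,0),(30,0,0),(30,0,45),(0,0,45),(0,0,0)],[(0,-12,45),(0,112,45)]]
    for l in L:
        q=np.array([(proj(n,R@(np.array(X)/1000)+o)+.5-[c0,r0])*8 for X in l]).astype(int)
        cv2.polylines(b,[q],False,(0,0,255),1)
    out.append(b)
cv2.imwrite("pics/rc.png",np.hstack(out)[:, :]) ; print(np.hstack(out).shape)
E
python3 -c "
import cv2;i=cv2.imread('pics/rc.png');cv2.imwrite('pics/rc.png',cv2.resize(i,(800,400)))"
```

```text
top [340.6 193.4] [144, -12, 0] [ 0.5846 -0.3203]
top [306.  229.9] [0, 112, 0] [ 0.4581 -0.199 ]
top [341.  236.3] None [ 0.4306 -0.3215]
scene [208.1 137.9] [144, -12, 0] [ 0.5824 -0.3215]
scene [225.3 154.3] [144, 112, 0] [ 0.5888 -0.1934]
[ 0.45991859 -0.30947798  0.29846312] [ 0.2 -0.  -0.4 -0.3 -0.4  0.3  0.5 -0.9]
(560, 1120, 3)
```

View pics/rc.png

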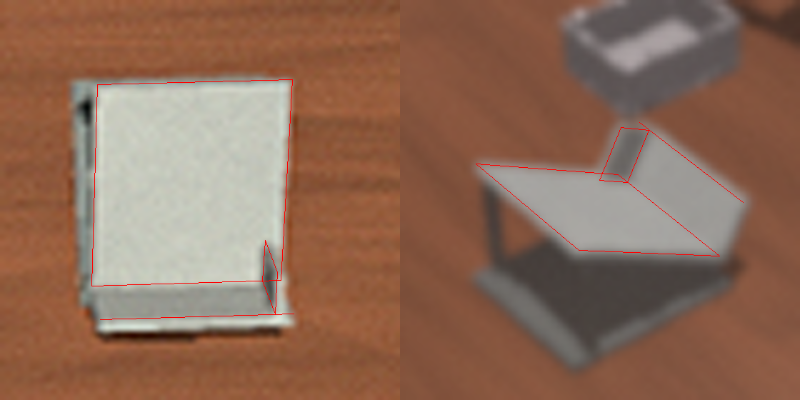

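The overlay fits the floor and side fence to within about 2 mm, so the deck origin is near (0.460, -0.309) with yaw about 0.3°. Next I'll press-test, starting with cover B.

```bash
cat >> h.py <<'E'
C={'A':((.4582,.2590),-5.4),'B':((.4768,.0477),10.6),'C':((.6441,.2433),-.8),'D':((.6488,.0499),26.7)}
def down(yaw): return Ro.from_euler('z',yaw,degrees=True)*Ro.from_euler('x',180,degrees=True)
def on(k,x=0,y=0):
    c,a=C[k]; v=Ro.from_euler('z',a,degrees=True).apply([x,y,0]); return [c[0]+v[0],c[1]+v[1]]
def rel(p,Rt,q=None):
    """shift (cm) and turn in tool axes from current pose"""
    o=get_obs(); w=o["eef_rot"]; Rc=Ro.from_quat([w[1],w[2],w[3],w[0]]) if q is None else q[1]
    p0=o["eef_pos"] if q is None else q[0]
    return np.round(Rc.inv().apply(np.array(p)-p0)*100,2),np.round((Rc.inv()*Rt).as_rotvec(),3)
E
python3 - <<'E'
from h import *
for k in 'BDCA':
    p=on(k,.042,.02); print(k,np.round(p,4),rel(p+[.055],down(C[k][1])))
p=on('B',.042,.02); print(rel([p[0],p[1],.2],down(C['B'][1])))
o=get_obs();print(o["eef_pos"],o["eef_rot"])
E
```

```text
B [0.5144 0.0751] (array([ 50.06, -43.46,  15.91]), array([-0.002, -0.   ,  0.232]))
D [0.6773 0.0866] (array([ 65.42, -37.92,  15.91]), array([-0.002, -0.   , -0.049]))
C [0.6864 0.2627] (array([ 73.38, -53.66,  15.94]), array([-0.002,  0.   ,  0.431]))
A [0.5019 0.275 ] (array([ 57.  , -62.25,  15.94]), array([-0.002,  0.   ,  0.511]))
(array([ 50.06, -43.49,   1.41]), array([-0.002, -0.   ,  0.232]))
[ 0.23269694 -0.52523973  0.21328356] [-7.87896529e-04  9.78362869e-01  2.06894843e-01  1.57611352e-06]
```

Request:
apply_moves --moves '[[[50.06,-43.49,1.4,0,0,0.232,0],[50.06,-43.49,1.4,0,0,0.232,0],[50.06,-43.49,1.4,0,0,0.232,0],[50.06,-43.49,1.4,0,0,0.232,0],[50.06,-43.49,1.4,0,0,0.232,0],[50.06,-43.49,1.4,0,0,0.232,0],[50.06,-43.49,1.4,0,0,0.232,0],[50.06,-43.49,1.4,0,0,0.232,0]]]'

```text
time_s: 0.9
eef_pos: [0.4029, -0.1617, 0.2055]
eef_rot: [0.0, 0.996, 0.092, 0.0]
wrist_force: [1.7, 0.1, -0.1]
opening: 0.002
```

Request:
apply_moves --moves '[[[15.3,-21.2,5,0,0,0,0],[15.3,-21.2,5,0,0,0,0],[15.3,-21.2,5,0,0,0,0],[15.3,-21.2,5,0,0,0,0],[15.3,-21.2,13,0,0,0,0],[15.3,-21.2,13,0,0,0,0],[15.3,-21.2,13,0,0,0,0],[15.3,-21.2,13,0,0,0,0]]]'

```text
time_s: 1.7
eef_pos: [0.5122, 0.0736, 0.0735]
eef_rot: [-0.0, 0.996, 0.093, -0.003]
wrist_force: [-0.0, -0.7, -0.3]
opening: 0.003
```

Run:
```python
from h import *
p=on('B',.042,.02); print(rel(p+[.040],down(C['B'][1])),get_obs()["eef_pos"],get_obs()["wrist_force"])
```

```text
(array([ 0.26, -0.1 ,  3.35]), array([-0.001,  0.005,  0.002])) [0.51223565 0.07360442 0.07353103] [-0.02166028 -0.74826186 -0.30329473]
```

Request:
apply_moves --moves '[[[0.26,-0.1,3.1,0,0,0,0],[0.26,-0.1,3.1,0,0,0,0],[0.26,-0.1,3.1,0,0,0,0],[0.26,-0.1,3.1,0,0,0,0]]]'

```text
time_s: 2.1
eef_pos: [0.5178, 0.0733, 0.0469]
eef_rot: [0.0, 0.996, 0.092, 0.001]
wrist_force: [0.1, -0.2, 0.4]
opening: 0.005
```

Request:
apply_moves --moves '[[[0,0,0.3,0,0,0,0],[0,0,0.3,0,0,0,0]]]'

```text
time_s: 2.3
eef_pos: [0.5169, 0.0739, 0.0425]
eef_rot: [0.0, 0.996, 0.092, 0.001]
wrist_force: [0.8, -0.3, -0.1]
opening: 0.001
```

Request:
apply_moves --moves '[[[0,0,0.2,0,0,0,0],[0,0,0.2,0,0,0,0]]]'

```text
time_s: 2.5
eef_pos: [0.5163, 0.0742, 0.0396]
eef_rot: [-0.0, 0.996, 0.092, -0.0]
wrist_force: [-0.0, -0.2, 0.0]
opening: -0.002
```

Request:
apply_moves --moves '[[[0,0,0.2,0,0,0,0],[0,0,0.2,0,0,0,0],[0,0,0.2,0,0,0,0]]]'

```text
time_s: 2.8
eef_pos: [0.5163, 0.0743, 0.0375]
eef_rot: [-0.0, 0.996, 0.092, -0.0]
wrist_force: [-0.2, -0.4, -0.1]
opening: -0.003
```

Request:
apply_moves --moves '[[[0,0,0.1,0,0,0,0],[0,0,0.1,0,0,0,0],[0,0,0.1,0,0,0,0]]]'

```text
time_s: 3.1
eef_pos: [0.5164, 0.0742, 0.0366]
eef_rot: [-0.0, 0.996, 0.092, -0.0]
wrist_force: [0.0, -0.1, 0.7]
opening: -0.0
```

Request:
apply_moves --moves '[[[0,0,0.1,0,0,0,0],[0,0,0.1,0,0,0,0],[0,0,0.1,0,0,0,0]]]'

```text
time_s: 3.4
eef_pos: [0.5164, 0.0742, 0.0356]
eef_rot: [-0.0, 0.996, 0.092, -0.0]
wrist_force: [-0.2, 1.0, -0.3]
opening: 0.001
```

Run:
```python
from h import *
a=[bgr(camera("scene")) for _ in range(3)]
cv2.imwrite("pics/p1.png",cv2.resize(a[0][150:230,240:340],None,fx=7,fy=7,interpolation=cv2.INTER_CUBIC))
print([np.round(get_obs()[k],4) for k in("eef_pos","wrist_force","torque")])
```

```text
[array([0.5165, 0.0742, 0.0357]), array([ 0.0062, -0.8297,  0.2761]), array([-0.0055, -0.0333, -0.0492])]
```

View pics/p1.png

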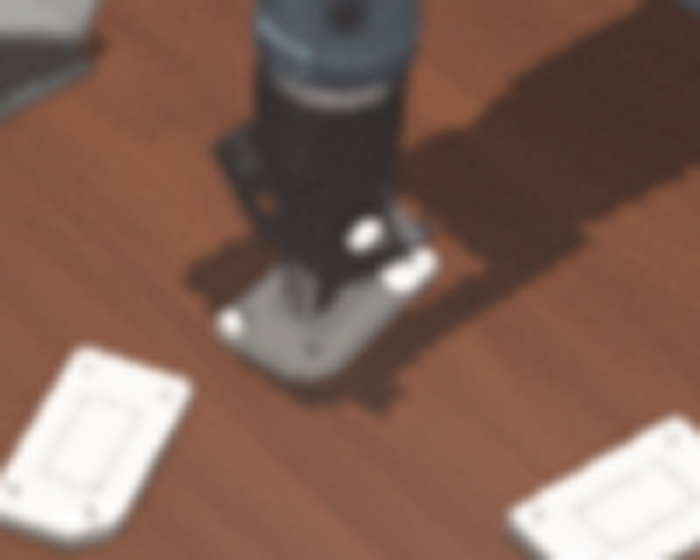

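Run:
```python
from h import *
f=lambda X:np.round((proj("scene",X)-[240,150]+.5)*7)
p=on('B',.042,.02);print("foot",f(p+[.02]),"cutcorner",f(on('B',.049,.023)+[.02]))
e=get_obs()["eef_pos"]
for z in(0,-.019,-.01): print(z,f(e+[0,0,z]))
for x,y in((58,14),(40,32),(58,-32),(-58,32),(-58,-32)): print(x,y,f(on('B',x/1e3,y/1e3)+[.02]))
```

```text
foot [314. 351.] cutcorner [311. 361.]
0 [312. 333.]
-0.019 [310. 356.]
-0.01 [311. 345.]
58 14 [287. 363.]
40 32 [334. 360.]
58 -32 [220. 322.]
-58 32 [437. 261.]
-58 -32 [345. 209.]
```

Request:
apply_moves --moves '[[[0,0,0.1,0,0,0,0],[0,0,0.1,0,0,0,0],[0,0,0.1,0,0,0,0]]]'

```text
time_s: 3.85
eef_pos: [0.5165, 0.0742, 0.0346]
eef_rot: [-0.0, 0.996, 0.092, -0.0]
wrist_force: [0.3, -0.3, 0.7]
opening: 0.004
```

Request:
apply_moves --moves '[[[0,0,0.1,0,0,0,0],[0,0,0.1,0,0,0,0],[0,0,0.1,0,0,0,0]]]'

```text
time_s: 4.15
eef_pos: [0.5165, 0.0742, 0.0336]
eef_rot: [-0.0, 0.996, 0.092, -0.0]
wrist_force: [-0.0, -0.4, -1.3]
opening: -0.002
```

Run:
```python
from h import *
a=bgr(camera("scene"))
c=np.clip(a[185:215,270:310].astype(float)*2.2-60,0,255).astype(np.uint8)
cv2.imwrite("pics/p2.png",cv2.resize(c,None,fx=18,fy=18,interpolation=cv2.INTER_CUBIC))
print([np.round(get_obs()[k],4) for k in("eef_pos","wrist_force","torque")])
```

```text
[array([0.5164, 0.0742, 0.0336]), array([ 0.113 , -0.0363,  0.9255]), array([ 0.0451, -0.0658,  0.0073])]
```

View pics/p2.png

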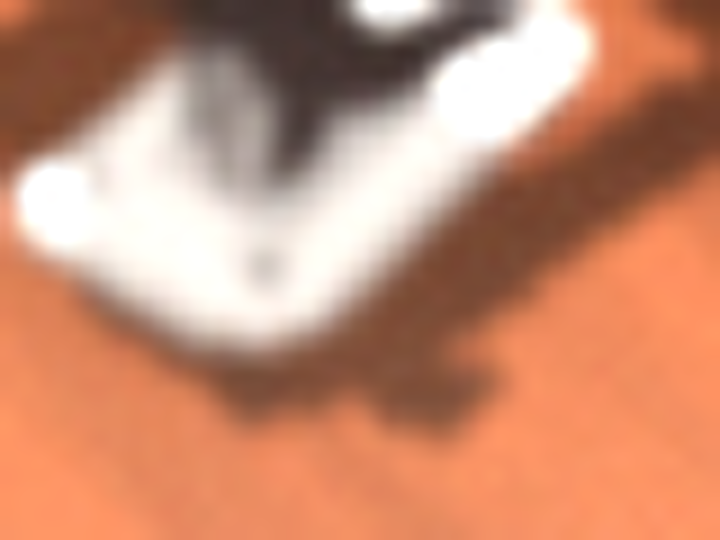

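Request:
apply_moves --moves '[[[0,0,0.15,0,0,0,0],[0,0,0.15,0,0,0,0]]]'

```text
time_s: 4.4
eef_pos: [0.5163, 0.0742, 0.0319]
eef_rot: [-0.0, 0.996, 0.092, -0.0]
wrist_force: [0.5, -0.0, -0.4]
opening: 0.002
```

Request:
apply_moves --moves '[[[0,0,0.15,0,0,0,0],[0,0,0.15,0,0,0,0]]]'

```text
time_s: 4.6
eef_pos: [0.5163, 0.0742, 0.0304]
eef_rot: [-0.0, 0.996, 0.092, -0.0]
wrist_force: [0.4, -0.3, 0.3]
opening: 0.002
```

Request:
apply_moves --moves '[[[0,0,0.15,0,0,0,0],[0,0,0.15,0,0,0,0]]]'

```text
time_s: 4.8
eef_pos: [0.5163, 0.0742, 0.0289]
eef_rot: [-0.0, 0.996, 0.092, -0.0]
wrist_force: [1.1, 0.1, -0.3]
opening: -0.0
```

Request:
apply_moves --moves '[[[0,0,0.2,0,0,0,0],[0,0,0.2,0,0,0,0]]]'

```text
time_s: 5.0
eef_pos: [0.5163, 0.0742, 0.0269]
eef_rot: [-0.0, 0.996, 0.092, -0.0]
wrist_force: [-0.0, -0.4, 0.5]
opening: -0.002
```

Request:
apply_moves --moves '[[[0,0,0.2,0,0,0,0],[0,0,0.2,0,0,0,0]]]'

```text
time_s: 5.2
eef_pos: [0.5163, 0.0743, 0.0249]
eef_rot: [-0.0, 0.996, 0.092, -0.0]
wrist_force: [0.1, -0.1, 0.0]
opening: -0.002
```

Request:
apply_moves --moves '[[[0,0,0.2,0,0,0,0],[0,0,0.2,0,0,0,0]]]'

```text
time_s: 5.4
eef_pos: [0.5163, 0.0742, 0.0229]
eef_rot: [-0.0, 0.996, 0.092, -0.0]
wrist_force: [0.5, -0.0, -0.2]
opening: 0.002
```

Run:
```python
from h import *
a=bgr(camera("scene")); b=bgr(camera("top"))
c=cv2.resize(a[165:215,255:325],None,fx=8,fy=8,interpolation=cv2.INTER_CUBIC)
d=cv2.resize(b[190:240,215:265],None,fx=8,fy=8,interpolation=cv2.INTER_CUBIC)[:,:240]
cv2.imwrite("pics/p3.png",np.hstack([c,d]))
print([np.round(get_obs()[k],4) for k in("eef_pos","wrist_force","torque")])
for n,i in(("scene",a),("top",b)):
  for r in covers(n,cv2.cvtColor(i,cv2.COLOR_BGR2RGB)): print(n,np.round(r[0],4),"yaw%.1f"%r[1],np.round(r[2],0))
```

```text
[array([0.5164, 0.0742, 0.0231]), array([ 0.037 , -0.3132, -0.5055]), array([0.0022, 0.0116, 0.0134])]
scene [0.6444 0.2437] yaw-0.8 [ 71. 123.]
scene [0.4588 0.2591] yaw-5.6 [ 72. 124.]
scene [0.6496 0.0499] yaw26.7 [126.  70.]
top [ 0.3223 -0.4533] yaw178.7 [ 77. 107.]
top [0.4575 0.2589] yaw-5.4 [ 70. 120.]
top [0.5467 0.0872] yaw-93.4 [99. 57.]
top [0.6436 0.2429] yaw-0.7 [ 68. 121.]
top [0.6483 0.0499] yaw26.6 [121.  70.]
```

View pics/p3.png

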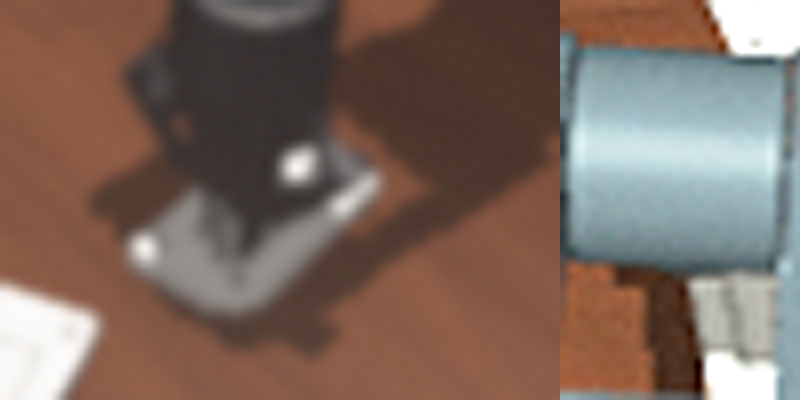

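Request:
apply_moves --moves '[[[0,0,0.4,0,0,0,0],[0,0,0.4,0,0,0,0]]]'

```text
time_s: 5.7
eef_pos: [0.5161, 0.0742, 0.0186]
eef_rot: [-0.0, 0.996, 0.092, -0.0]
wrist_force: [-0.5, 0.0, -0.1]
opening: -0.005
```

Request:
apply_moves --moves '[[[0,0,0.2,0,0,0,0],[0,0,0.2,0,0,0,0]]]'

```text
time_s: 5.9
eef_pos: [0.5163, 0.0742, 0.0168]
eef_rot: [-0.0, 0.996, 0.092, -0.0]
wrist_force: [-0.2, -0.8, -0.1]
opening: 0.001
```

Request:
apply_moves --moves '[[[0,0,0.2,0,0,0,0],[0,0,0.2,0,0,0,0]]]'

```text
time_s: 6.1
eef_pos: [0.5163, 0.0742, 0.0149]
eef_rot: [-0.0, 0.996, 0.092, -0.0]
wrist_force: [-0.2, -0.1, -0.7]
opening: 0.0
```

Request:
apply_moves --moves '[[[0,0,0.2,0,0,0,0],[0,0,0.2,0,0,0,0]]]'

```text
time_s: 6.3
eef_pos: [0.5163, 0.0742, 0.0129]
eef_rot: [-0.0, 0.996, 0.092, -0.0]
wrist_force: [0.6, 0.0, 0.0]
opening: 0.004
```

Request:
apply_moves --moves '[[[0,0,0.2,0,0,0,0],[0,0,0.2,0,0,0,0]]]'

```text
time_s: 6.5
eef_pos: [0.5163, 0.0742, 0.0109]
eef_rot: [-0.0, 0.996, 0.092, -0.0]
wrist_force: [-0.1, -0.3, -0.8]
opening: -0.003
```

Request:
apply_moves --moves '[[[0,0,0.2,0,0,0,0],[0,0,0.2,0,0,0,0]]]'

```text
time_s: 6.7
eef_pos: [0.5163, 0.0743, 0.0089]
eef_rot: [-0.0, 0.996, 0.092, -0.0]
wrist_force: [0.7, 0.8, 0.2]
opening: -0.001
```

Request:
apply_moves --moves '[[[0,0,0.2,0,0,0,0],[0,0,0.2,0,0,0,0]]]'

```text
time_s: 6.9
eef_pos: [0.5163, 0.0742, 0.0069]
eef_rot: [-0.0, 0.996, 0.092, -0.0]
wrist_force: [-0.0, -0.4, 0.4]
opening: -0.001
```

Run:
```python
from h import *
a=bgr(camera("scene")); cv2.imwrite("pics/s4.png",a)
c=cv2.resize(a[165:215,255:325],None,fx=10,fy=10,interpolation=cv2.INTER_CUBIC)
cv2.imwrite("pics/p4.png",np.clip(c*1.6,0,255).astype(np.uint8))
```

```text
(no output)
```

View pics/p4.png

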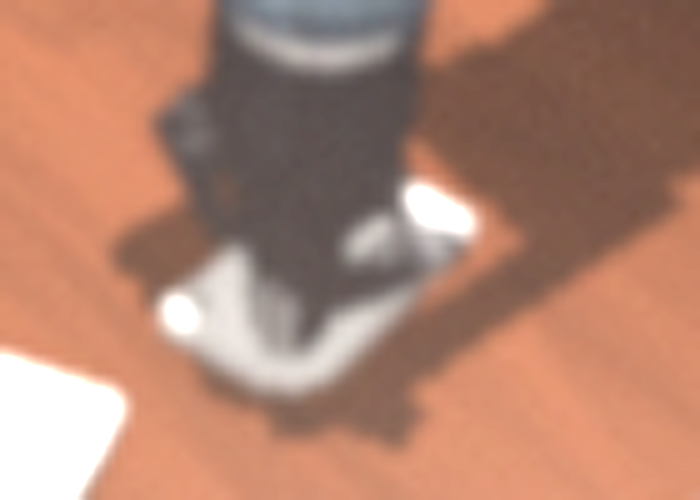

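Request:
apply_moves --moves '[[[0,0,0.2,0,0,0,0],[0,0,0.2,0,0,0,0]]]'

```text
time_s: 7.15
eef_pos: [0.5163, 0.0742, 0.0049]
eef_rot: [-0.0, 0.996, 0.092, -0.0]
wrist_force: [-0.5, 0.2, -0.0]
opening: -0.002
```

Request:
apply_moves --moves '[[[0,0,0.2,0,0,0,0],[0,0,0.2,0,0,0,0]]]'

```text
time_s: 7.35
eef_pos: [0.5164, 0.0742, 0.003]
eef_rot: [-0.0, 0.996, 0.092, -0.0]
wrist_force: [0.4, -0.1, 0.7]
opening: -0.004
```

Request:
apply_moves --moves '[[[0,0,0.2,0,0,0,0],[0,0,0.2,0,0,0,0]]]'

```text
time_s: 7.55
eef_pos: [0.5169, 0.0744, 0.0013]
eef_rot: [-0.0, 0.996, 0.092, 0.0]
wrist_force: [0.1, 0.9, 4.2]
opening: -0.001
```

Run:
```python
from h import *
a=bgr(camera("scene")); cv2.imwrite("pics/s5.png",a); b=cv2.imread("pics/s4.png")
# compare grey plate boundary rows near cut corner and fingertip between frames
for n,i in(("s4",b),("s5",a)):
    g=i.astype(int)
    print(n,[list(g[r,284]) for r in range(194,207)])
```

```text
s4 [[np.int64(69), np.int64(70), np.int64(77)], [np.int64(80), np.int64(82), np.int64(88)], [np.int64(84), np.int64(86), np.int64(92)], [np.int64(82), np.int64(84), np.int64(90)], [np.int64(82), np.int64(84), np.int64(90)], [np.int64(87), np.int64(90), np.int64(96)], [np.int64(109), np.int64(112), np.int64(117)], [np.int64(129), np.int64(132), np.int64(137)], [np.int64(134), np.int64(138), np.int64(143)], [np.int64(117), np.int64(122), np.int64(130)], [np.int64(86), np.int64(92), np.int64(105)], [np.int64(61), np.int64(68), np.int64(87)], [np.int64(54), np.int64(62), np.int64(82)]]
s5 [[np.int64(56), np.int64(58), np.int64(64)], [np.int64(62), np.int64(63), np.int64(70)], [np.int64(73), np.int64(74), np.int64(81)], [np.int64(77), np.int64(79), np.int64(86)], [np.int64(78), np.int64(80), np.int64(86)], [np.int64(78), np.int64(80), np.int64(87)], [np.int64(84), np.int64(85), np.int64(92)], [np.int64(105), np.int64(108), np.int64(113)], [np.int64(125), np.int64(129), np.int64(134)], [np.int64(124), np.int64(129), np.int64(135)], [np.int64(96), np.int64(102), np.int64(113)], [np.int64(67), np.int64(75), np.int64(92)], [np.int64(54), np.int64(63), np.int64(83)]]
```

Request:
apply_moves --moves '[[[0,0,0.1,0,0,0,0],[0,0,0.1,0,0,0,0]]]'

```text
time_s: 7.8
eef_pos: [0.517, 0.0745, 0.0004]
eef_rot: [-0.0, 0.996, 0.092, 0.001]
wrist_force: [0.9, 3.8, 3.6]
opening: 0.0
```

Run:
```python
from h import *
a=cv2.imread("pics/scene0.png"); c=bgr(camera("scene")); cv2.imwrite("pics/s6.png",c)
def crop(i,r0,c0,w,h,pts,s=6,g=1.3):
    b=np.clip(cv2.resize(i[r0:r0+h,c0:c0+w],None,fx=s,fy=s,interpolation=cv2.INTER_CUBIC)*g,0,255).astype(np.uint8)
    for X in pts:
        p=((proj("scene",X)-[c0,r0]+.5)*s).astype(int); print(p); cv2.circle(b,tuple(int(v) for v in p),2,(0,0,255),-1)
    return b
S0=np.array([.2327,-.5252,.2133]); e=get_obs()["eef_pos"]
x=crop(a,0,215,65,90,[S0,S0-[0,0,.019],S0+[0,0,.054]])
y=crop(c,150,255,65,90,[e,e+[0,0,.019],e+[0,0,.054],on('B',.042,.02)+[.02]])
cv2.imwrite("pics/q.png",np.hstack([x,y])); print(get_obs()["wrist_force"],e)
```

```text
[176 418]
[176 441]
[175 351]
[173 323]
[175 303]
[178 265]
[179 301]
[0.8679954  3.58683002 3.62821935] [5.16999078e-01 7.44665290e-02 4.75552685e-04]
```

View pics/q.png

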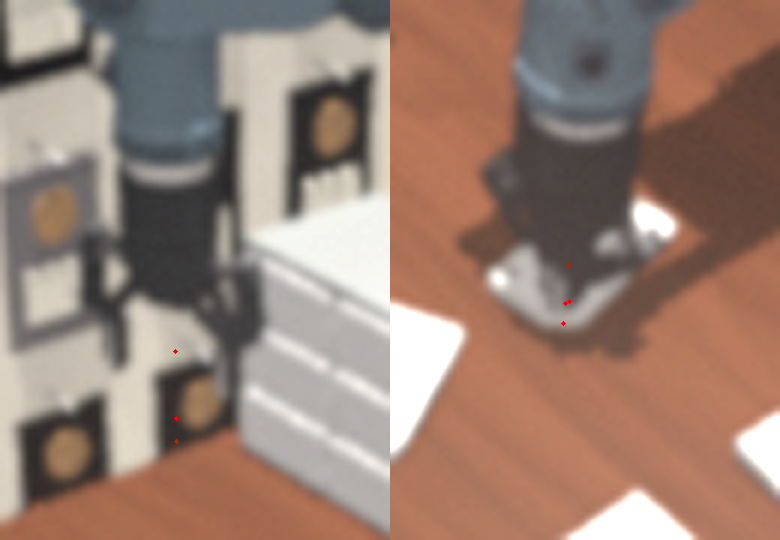

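Fingertips sit about 37 mm further back than the reported TCP implies: in both crops the tips appear well behind the projected TCP, and contact came at reported z≈0.002 instead of 0.039. I'll allow for that. For reference I'll press the same cover over its supported area.

Request:
apply_moves --moves '[[[0,0,-1.0,0,0,0,0],[-6.7,3.0,-1.0,0,0,0,0],[-6.7,3.0,-1.0,0,0,0,0],[-6.7,3.0,-0.5,0,0,0,0],[-6.7,3.0,-0.5,0,0,0,0],[-6.7,3.0,-0.5,0,0,0,0]]]'

```text
time_s: 8.45
eef_pos: [0.457, 0.0324, 0.0055]
eef_rot: [0.0, 0.996, 0.092, 0.0]
wrist_force: [0.9, -0.3, -0.3]
opening: -0.001
```

Request:
apply_moves --moves '[[[0,0,0.1,0,0,0,0],[0,0,0.1,0,0,0,0]]]'

```text
time_s: 8.65
eef_pos: [0.4567, 0.0327, 0.0042]
eef_rot: [0.0, 0.996, 0.093, 0.0]
wrist_force: [0.0, 0.7, 0.3]
opening: -0.004
```

Request:
apply_moves --moves '[[[0,0,0.1,0,0,0,0],[0,0,0.1,0,0,0,0]]]'

```text
time_s: 8.85
eef_pos: [0.4562, 0.0326, 0.003]
eef_rot: [-0.0, 0.996, 0.092, -0.0]
wrist_force: [1.0, -0.3, 0.6]
opening: -0.002
```

Request:
apply_moves --moves '[[[0,0,0.1,0,0,0,0],[0,0,0.1,0,0,0,0]]]'

```text
time_s: 9.05
eef_pos: [0.4562, 0.0325, 0.0028]
eef_rot: [-0.0, 0.996, 0.092, -0.0]
wrist_force: [-3.9, 0.7, 9.4]
opening: 0.003
```

Request:
apply_moves --moves '[[[0,0,-0.8,0,0,0,0],[6.3,-2.7,-0.8,0,0,0,0],[6.3,-2.7,-0.8,0,0,0,0],[6.3,-2.7,-0.2,0,0,0,0],[6.3,-2.7,-0.2,0,0,0,0],[6.3,-2.7,-0.2,0,0,0,0]]]'

```text
time_s: 9.65
eef_pos: [0.5114, 0.0703, 0.0034]
eef_rot: [-0.0, 0.996, 0.092, -0.001]
wrist_force: [-0.5, 0.5, 0.2]
opening: -0.001
```

Request:
apply_moves --moves '[[[0,0,0.2,0,0,0,0],[0,0,0.2,0,0,0,0],[0,0,0.2,0,0,0,0]]]'

```text
time_s: 9.95
eef_pos: [0.5126, 0.0703, 0.0022]
eef_rot: [0.0, 0.996, 0.092, -0.0]
wrist_force: [-0.9, -0.8, 1.7]
opening: -0.0
```

Request:
apply_moves --moves '[[[0,0,0.1,0,0,0,0],[0,0,0.1,0,0,0,0],[0,0,0.1,0,0,0,0]]]'

```text
time_s: 10.25
eef_pos: [0.5131, 0.0707, 0.0013]
eef_rot: [-0.0, 0.996, 0.092, -0.0]
wrist_force: [-1.9, 3.1, 4.1]
opening: -0.001
```

Request:
apply_moves --moves '[[[0,0,0.1,0,0,0,0],[0,0,0.1,0,0,0,0],[0,0,0.1,0,0,0,0]]]'

```text
time_s: 10.55
eef_pos: [0.5135, 0.0708, 0.0004]
eef_rot: [-0.0, 0.996, 0.092, 0.0]
wrist_force: [-0.1, 4.5, 5.3]
opening: -0.004
```

Cover B dips 2.6 mm at the cut corner under about 4–5 N, while the supported point was stiff (9 N within 0.5 mm of contact at 0.003). It looks bad, and testing the others will give a comparison. Next is D.

Run:
```python
from h import *
D=(on('D',.042,.02),down(C['D'][1])); Cc=(on('C',.042,.02),down(C['C'][1])); A=(on('A',.042,.02),down(C['A'][1]))
print(rel(D[0]+[.0045],D[1]))
print("D->C",rel(Cc[0]+[.0045],Cc[1],(np.array(D[0]+[.0045]),D[1])))
print("C->A",rel(A[0]+[.0045],A[1],(np.array(Cc[0]+[.0045]),Cc[1])))
```

```text
(array([16.4 ,  1.45, -0.4 ]), array([ 0.   , -0.001, -0.281]))
D->C (array([  8.72, -15.32,  -0.  ]), array([-0.  , -0.  ,  0.48]))
C->A (array([-18.46,  -0.97,  -0.  ]), array([ 0.  , -0.  ,  0.08]))
```

Request:
apply_moves --moves '[[[0,0,-2.5,0,0,0,0],[16.4,1.45,-2.5,0,0,-0.281,0],[16.4,1.45,-2.5,0,0,-0.281,0],[16.4,1.45,-2.5,0,0,-0.281,0],[16.4,1.45,-2.5,0,0,-0.281,0],[16.4,1.45,-1.2,0,0,-0.281,0],[16.4,1.45,-0.6,0,0,-0.281,0],[16.4,1.45,-0.6,0,0,-0.281,0]]]'

```text
time_s: 11.35
eef_pos: [0.6736, 0.0862, 0.0033]
eef_rot: [-0.001, 0.973, 0.231, -0.003]
wrist_force: [-0.6, -0.4, 0.3]
opening: 0.002
```

Request:
apply_moves --moves '[[[0,0,0,0,0,0,0],[0,0,0.2,0,0,0,0],[0,0,0.2,0,0,0,0],[0,0,0.2,0,0,0,0]]]'

```text
time_s: 11.75
eef_pos: [0.677, 0.0864, 0.0046]
eef_rot: [0.0, 0.973, 0.231, 0.0]
wrist_force: [0.1, 0.2, 0.2]
opening: -0.003
```

Request:
apply_moves --moves '[[[0,0,0.1,0,0,0,0],[0,0,0.1,0,0,0,0],[0,0,0.1,0,0,0,0]]]'

```text
time_s: 12.05
eef_pos: [0.677, 0.0864, 0.0032]
eef_rot: [0.0, 0.973, 0.231, 0.0]
wrist_force: [-0.3, -0.3, -0.2]
opening: -0.004
```

Request:
apply_moves --moves '[[[0,0,0.1,0,0,0,0],[0,0,0.1,0,0,0,0],[0,0,0.1,0,0,0,0]]]'

```text
time_s: 12.35
eef_pos: [0.6772, 0.0866, 0.0024]
eef_rot: [-0.0, 0.973, 0.231, 0.0]
wrist_force: [-0.4, 1.6, 2.0]
opening: 0.003
```

Request:
apply_moves --moves '[[[0,0,0.1,0,0,0,0],[0,0,0.1,0,0,0,0],[0,0,0.1,0,0,0,0]]]'

```text
time_s: 12.65
eef_pos: [0.6773, 0.0868, 0.0015]
eef_rot: [-0.0, 0.973, 0.231, 0.0]
wrist_force: [0.1, 3.8, 4.2]
opening: 0.002
```

Request:
apply_moves --moves '[[[0,0,0.1,0,0,0,0],[0,0,0.1,0,0,0,0],[0,0,0.1,0,0,0,0]]]'

```text
time_s: 12.95
eef_pos: [0.6774, 0.0867, 0.0004]
eef_rot: [-0.0, 0.973, 0.231, 0.0]
wrist_force: [0.9, 4.6, 5.3]
opening: -0.004
```

Request:
apply_moves --moves '[[[0,0,-2.5,0,0,0,0],[8.7,-15.3,-2.5,0,0,0.48,0],[8.7,-15.3,-2.5,0,0,0.48,0],[8.7,-15.3,-2.5,0,0,0.48,0],[8.7,-15.3,-2.5,0,0,0.48,0],[8.7,-15.3,-1.5,0,0,0.48,0],[8.7,-15.3,-0.8,0,0,0.48,0],[8.7,-15.3,-0.8,0,0,0.48,0]]]'

```text
time_s: 13.75
eef_pos: [0.6843, 0.26, 0.0052]
eef_rot: [0.001, 1.0, -0.007, -0.002]
wrist_force: [-0.4, 0.0, -0.0]
opening: -0.001
```

Request:
apply_moves --moves '[[[0,0,0.3,0,0,0,0],[0,0,0.3,0,0,0,0],[0,0,0.3,0,0,0,0]]]'

```text
time_s: 14.05
eef_pos: [0.6864, 0.2612, 0.0054]
eef_rot: [0.0, 1.0, -0.008, 0.0]
wrist_force: [-0.5, -0.0, -0.4]
opening: 0.002
```

Request:
apply_moves --moves '[[[0,0,0.1,0,0,0,0],[0,0,0.1,0,0,0,0],[0,0,0.1,0,0,0,0]]]'

```text
time_s: 14.35
eef_pos: [0.6861, 0.2622, 0.0043]
eef_rot: [-0.0, 1.0, -0.007, 0.0]
wrist_force: [-0.5, -0.0, 0.8]
opening: 0.001
```

Request:
apply_moves --moves '[[[0,0,0.1,0,0,0,0],[0,0,0.1,0,0,0,0],[0,0,0.1,0,0,0,0]]]'

```text
time_s: 14.65
eef_pos: [0.6859, 0.2622, 0.0031]
eef_rot: [0.0, 1.0, -0.007, -0.0]
wrist_force: [-0.3, -0.5, 0.1]
opening: 0.004
```

Request:
apply_moves --moves '[[[0,0,0.1,0,0,0,0],[0,0,0.1,0,0,0,0],[0,0,0.1,0,0,0,0]]]'

```text
time_s: 14.95
eef_pos: [0.6861, 0.2623, 0.0029]
eef_rot: [-0.0, 1.0, -0.007, 0.0]
wrist_force: [-2.6, -0.9, 5.3]
opening: -0.0
```

Request:
apply_moves --moves '[[[0,0,0.1,0,0,0,0],[0,0,0.1,0,0,0,0],[0,0,0.1,0,0,0,0]]]'

```text
time_s: 15.25
eef_pos: [0.6862, 0.2623, 0.0029]
eef_rot: [0.0, 1.0, -0.007, 0.0]
wrist_force: [-5.8, -1.5, 10.5]
opening: 0.001
```

C is stiff: it stayed at 0.0029 while force rose to 10 N, so it is sound. B and D dipped softly, so A and C are the sound pair. Now I'll grasp C.

Request:
apply_moves --moves '[[[0,0,-5,0,0,0,1],[-4.2,2.0,-5,0,0,0,1],[-4.2,2.0,-5,0,0,0,1],[-4.2,2.0,-5,0,0,0,1],[-4.2,2.0,-5,0,0,0,1],[-4.2,2.0,-5,0,0,0,1]]]'

```text
time_s: 15.85
eef_pos: [0.6453, 0.2431, 0.0516]
eef_rot: [-0.0, 1.0, -0.007, 0.001]
wrist_force: [0.5, -0.2, 0.4]
opening: 0.992
```

Run:
```python
from h import *
print(rel(on('C')+[-.018],down(C['C'][1])))
for n in("scene","top"):
  for r in covers(n,camera(n)): print(n,np.round(r[0],4),"yaw%.1f"%r[1],np.round(r[2],0))
```

```text
(array([-0.13, -0.01,  6.96]), array([-0.   , -0.002, -0.   ]))
scene [0.4589 0.259 ] yaw-5.6 [ 72. 124.]
scene [0.6494 0.0491] yaw26.3 [126.  70.]
top [ 0.3217 -0.4533] yaw178.7 [ 77. 107.]
top [0.4757 0.0466] yaw10.2 [120.  70.]
top [0.6482 0.049 ] yaw26.5 [121.  70.]
top [0.7137 0.3054] yaw101.4 [ 58. 101.]
```

Request:
apply_moves --moves '[[[-0.1,0,4,0,0,0,1],[-0.1,0,5,0,0,0,1],[-0.1,0,6,0,0,0,1],[-0.1,0,6.9,0,0,0,1],[-0.1,0,6.9,0,0,0,1],[-0.1,0,6.9,0,0,0,1]]]'

```text
time_s: 16.55
eef_pos: [0.6433, 0.2429, -0.0172]
eef_rot: [-0.0, 1.0, -0.007, 0.0]
wrist_force: [0.5, -1.2, 0.7]
opening: 1.004
```

Request:
apply_moves --moves '[[[0,0,0,0,0,0,0.3],[0,0,0,0,0,0,0.3],[0,0,0,0,0,0,0.3],[0,0,0,0,0,0,0.3],[0,0,0,0,0,0,0.3]]]'

```text
time_s: 17.05
eef_pos: [0.644, 0.2432, -0.0161]
eef_rot: [-0.0, 1.0, -0.007, 0.001]
wrist_force: [-1.5, 0.8, 6.3]
opening: 0.732
```

Request:
apply_moves --moves '[[[0,0,-5,0,0,0,0.3],[0,0,-10,0,0,0,0.3],[0,0,-15,0,0,0,0.3],[0,0,-18,0,0,0,0.3],[0,0,-18,0,0,0,0.3],[0,0,-18,0,0,0,0.3]]]'

```text
time_s: 17.65
eef_pos: [0.6424, 0.2427, 0.1618]
eef_rot: [0.0, 1.0, -0.007, 0.0]
wrist_force: [-0.3, 0.5, -3.0]
opening: 0.732
```

Run:
```python
from h import *
o=get_obs();print(o["eef_pos"],o["eef_rot"],o["wrist_force"],o["torque"])
a=camera("scene");cv2.imwrite("pics/s7.png",bgr(a)); cv2.imwrite("pics/t7.png",bgr(camera("top")))
R,og=deck((.460,-.309),.3)
Rt=Ro.from_matrix(R)*Ro.from_euler('x',180,degrees=True)
n=R[:,2]
for nm,lo,zz in(("high",.120,0),("near",.04,0),("place",.0,0)):
    # reported tcp lies .036 beyond true tcp along tool z; true tcp at cover z=.018
    p=R@np.array([.061,.034,.018+lo])+og-n*.036
    print(nm,np.round(p,4),rel(p,Rt))
```

```text
[0.64242297 0.24271136 0.16180654] [ 2.16197370e-05  9.99974659e-01 -7.11899311e-03  1.63590873e-05] [-0.32563915  0.49355562 -3.0397505 ] [ 0.02318242 -0.03983677  0.01943379]
high [ 0.4616 -0.275   0.1538] (array([-17.17,  51.99,   0.65]), array([ 0.006,  0.529, -0.019]))
near [ 0.5016 -0.2748  0.0846] (array([-13.14,  51.9 ,   7.56]), array([ 0.006,  0.529, -0.019]))
place [ 0.5216 -0.2747  0.0499] (array([-11.12,  51.86,  11.01]), array([ 0.006,  0.529, -0.019]))
```

Request:
apply_moves --moves '[[[-17.2,52,0.6,0.006,0.529,-0.019,0.3],[-17.2,52,0.6,0.006,0.529,-0.019,0.3],[-17.2,52,0.6,0.006,0.529,-0.019,0.3],[-17.2,52,0.6,0.006,0.529,-0.019,0.3],[-17.2,52,0.6,0.006,0.529,-0.019,0.3],[-17.2,52,0.6,0.006,0.529,-0.019,0.3],[-17.2,52,0.6,0.006,0.529,-0.019,0.3],[-17.2,52,0.6,0.006,0.529,-0.019,0.3]]]'

```text
time_s: 18.55
eef_pos: [0.5106, -0.1321, 0.1556]
eef_rot: [-0.002, 0.966, 0.002, 0.26]
wrist_force: [0.9, -0.5, -2.8]
opening: 0.725
```

```bash
cat >> h.py <<'E'
def place(x,y,z):
    R,og=deck((.460,-.309),.3); Rt=Ro.from_matrix(R)*Ro.from_euler('x',180,degrees=True)
    return R@np.array([x,y,z-.016])+og,Rt   # z = sole height
E
python3 - <<'E'
from h import *
print(rel(*place(.061,.034,.10)))
E
```

```text
(array([-4.37, 14.26, -0.59]), array([-0.003, -0.003, -0.001]))
```

Request:
apply_moves --moves '[[[-4.3,14.2,-0.6,0,0,0,0.3],[-4.3,14.2,-0.6,0,0,0,0.3],[-4.3,14.2,-0.6,0,0,0,0.3],[-4.3,14.2,-0.6,0,0,0,0.3],[-4.3,14.2,-0.6,0,0,0,0.3],[-4.3,14.2,-0.6,0,0,0,0.3],[-4.3,14.2,-0.6,0,0,0,0.3]]]'

```text
time_s: 19.25
eef_pos: [0.4737, -0.2718, 0.1403]
eef_rot: [-0.002, 0.965, 0.003, 0.261]
wrist_force: [0.9, -0.2, -2.6]
opening: 0.733
```

Run:
```python
from h import *
print(rel(*place(.061,.034,.10)))
a=bgr(camera("scene")); b=bgr(camera("top")); cv2.imwrite("pics/s8.png",a); cv2.imwrite("pics/t8.png",b)
o=get_obs(); w=o["eef_rot"]; Rc=Ro.from_quat([w[1],w[2],w[3],w[0]])
out=[]
for n,i,(r0,c0,h,w_) in(("scene",a,(90,185,75,65)),("top",b,(170,290,75,65))):
    m=cv2.resize(i[r0:r0+h,c0:c0+w_],None,fx=6,fy=6,interpolation=cv2.INTER_CUBIC)
    for col,f in(((0,0,255),lambda v:o["eef_pos"]+Rc.apply(v-np.array([0,0,.016]))),((0,255,0),lambda v:o["eef_pos"]+Rc.apply(v+np.array([0,0,.02]))+[0,0,.036])):
        # tool-z offset (red) vs world-z offset (green); cover outline top face
        q=np.array([(proj(n,f(np.array([x,y,z])))-[c0,r0]+.5)*6 for x,y,z in [(.058,.032,-.02),(.058,-.014,-.02),(.04,-.032,-.02),(-.058,-.032,-.02),(-.058,.032,-.02)]])
        cv2.polylines(m,[q.astype(int)],True,col,1)
    out.append(m)
cv2.imwrite("pics/v11.png",np.hstack(out))
```

```text
(array([-0.37,  0.32,  0.02]), array([-0.003, -0.004,  0.001]))
```

View pics/v11.png

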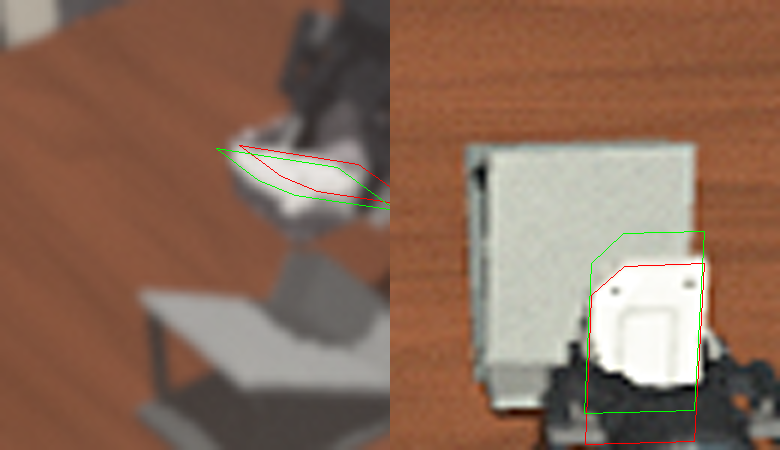

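The red outline (offset along the tool axis) matches the cover's position in the top view: edge at row ~262 against 265 predicted. The bias is therefore along the tool axis. I'll descend with clearance to both fences.

Request:
apply_moves --moves '[[[0.2,-0.1,3,0,0,0,0.3],[0.2,-0.1,5,0,0,0,0.3],[0.2,-0.1,6.5,0,0,0,0.3],[0.2,-0.1,8,0,0,0,0.3],[0.2,-0.1,8.8,0,0,0,0.3],[0.2,-0.1,8.8,0,0,0,0.3],[0.2,-0.1,8.8,0,0,0,0.3]]]'

```text
time_s: 20.05
eef_pos: [0.52, -0.2723, 0.0666]
eef_rot: [-0.001, 0.965, 0.003, 0.262]
wrist_force: [0.9, 0.5, -2.0]
opening: 0.73
```

Run:
```python
from h import *
p,Rt=place(.061,.034,0); print(rel(p,Rt)); o=get_obs(); print(o["wrist_force"],o["torque"],Rt.inv().apply(o["wrist_force"]))
```

```text
(array([-0.7 ,  0.24,  1.32]), array([-0.001, -0.006,  0.001]))
[ 0.88916724  0.52313804 -1.96462545] [ 0.02878115  0.40380655 -0.00828138] [-0.20990971 -0.51847522  2.14736264]
```

Request:
apply_moves --moves '[[[0,0,0.5,0,0,0,0.3],[0,0,0.8,0,0,0,0.3],[0,0,0.8,0,0,0,0.3],[0,0,0.8,0,0,0,0.3]]]'

```text
time_s: 20.45
eef_pos: [0.5238, -0.2727, 0.0594]
eef_rot: [-0.001, 0.965, 0.002, 0.261]
wrist_force: [0.3, -0.0, -3.1]
opening: 0.735
```

Request:
apply_moves --moves '[[[0,0,0.2,0,0,0,0.3],[0,0,0.2,0,0,0,0.3],[0,0,0.2,0,0,0,0.3]]]'

```text
time_s: 20.75
eef_pos: [0.5248, -0.2725, 0.0575]
eef_rot: [-0.001, 0.965, 0.003, 0.261]
wrist_force: [1.0, 0.6, -1.8]
opening: 0.732
```

Request:
apply_moves --moves '[[[0,0,0.2,0,0,0,0.3],[0,0,0.2,0,0,0,0.3],[0,0,0.2,0,0,0,0.3]]]'

```text
time_s: 21.05
eef_pos: [0.5258, -0.2728, 0.0564]
eef_rot: [-0.001, 0.965, 0.003, 0.262]
wrist_force: [-7.2, 2.0, 6.7]
opening: 0.729
```

Request:
apply_moves --moves '[[[0,0,-0.2,0,0,0,0.3],[-0.6,0,-0.2,0,0,0,0.3],[-0.6,0,-0.2,0,0,0,0.3],[-0.6,0,-0.2,0,0,0,0.3]]]'

```text
time_s: 21.45
eef_pos: [0.5193, -0.2725, 0.0542]
eef_rot: [-0.001, 0.965, 0.002, 0.261]
wrist_force: [-0.8, -0.5, -3.1]
opening: 0.727
```

Request:
apply_moves --moves '[[[-0.2,0,0,0,0,0,0.3],[-0.2,0,0,0,0,0,0.3],[-0.2,0,0,0,0,0,0.3]]]'

```text
time_s: 21.75
eef_pos: [0.5179, -0.2726, 0.0535]
eef_rot: [-0.001, 0.965, 0.002, 0.261]
wrist_force: [0.0, -0.2, -2.4]
opening: 0.73
```

Request:
apply_moves --moves '[[[-0.2,0,0,0,0,0,0.3],[-0.2,0,0,0,0,0,0.3],[-0.2,0,0,0,0,0,0.3]]]'

```text
time_s: 22.05
eef_pos: [0.5161, -0.2726, 0.0525]
eef_rot: [-0.001, 0.965, 0.002, 0.261]
wrist_force: [0.0, -0.1, -2.4]
opening: 0.73
```

Request:
apply_moves --moves '[[[-0.2,0,0,0,0,0,0.3],[-0.2,0,0,0,0,0,0.3],[-0.2,0,0,0,0,0,0.3]]]'

```text
time_s: 22.35
eef_pos: [0.5151, -0.2729, 0.0522]
eef_rot: [-0.001, 0.965, 0.003, 0.262]
wrist_force: [4.4, 1.6, 0.4]
opening: 0.734
```

Request:
apply_moves --moves '[[[-0.2,0,0,0,0,0,0.3],[-0.2,0,0,0,0,0,0.3],[-0.2,0,0,0,0,0,0.3]]]'

```text
time_s: 22.65
eef_pos: [0.5149, -0.2729, 0.0525]
eef_rot: [-0.001, 0.965, 0.003, 0.263]
wrist_force: [12.4, 3.7, 1.8]
opening: 0.731
```

Request:
apply_moves --moves '[[[0.4,0,0,0,0,0,0.3],[0.4,0.3,0,0,0,0,0.3],[0.4,0.3,0,0,0,0,0.3],[0.4,0.3,0,0,0,0,0.3]]]'

```text
time_s: 23.05
eef_pos: [0.5158, -0.2745, 0.0519]
eef_rot: [-0.002, 0.965, 0.003, 0.261]
wrist_force: [3.3, 5.3, -1.0]
opening: 0.73
```

Request:
apply_moves --moves '[[[0,0.2,0,0,0,0,0.3],[0,0.2,0,0,0,0,0.3],[0,0.2,0,0,0,0,0.3]]]'

```text
time_s: 23.35
eef_pos: [0.5159, -0.2745, 0.0517]
eef_rot: [-0.004, 0.965, 0.003, 0.261]
wrist_force: [2.8, 11.1, 3.4]
opening: 0.735
```

Request:
apply_moves --moves '[[[0,0.2,0,0,0,0,0.3],[0,0.2,0,0,0,0,0.3],[0,0.2,0,0,0,0,0.3]]]'

```text
time_s: 23.65
eef_pos: [0.5159, -0.2745, 0.0515]
eef_rot: [-0.006, 0.965, 0.003, 0.261]
wrist_force: [2.0, 16.3, 6.8]
opening: 0.73
```

Request:
apply_moves --moves '[[[0.1,-0.6,0,0,0,0,0.3],[0.1,-0.6,0.2,0,0,0,0.3],[0.1,-0.6,0.2,0,0,0,0.3],[0.1,-0.6,0.2,0,0,0,0.3]]]'

```text
time_s: 24.05
eef_pos: [0.5174, -0.273, 0.0515]
eef_rot: [-0.002, 0.965, 0.003, 0.261]
wrist_force: [-12.0, 7.9, 13.2]
opening: 0.733
```

Request:
apply_moves --moves '[[[0,0,0.1,0,0,0,0.3],[0,0,0.1,0,0,0,0.3],[0,0,0.1,0,0,0,0.3]]]'

```text
time_s: 24.35
eef_pos: [0.5175, -0.273, 0.0514]
eef_rot: [-0.002, 0.965, 0.003, 0.261]
wrist_force: [-27.3, 10.7, 29.4]
opening: 0.73
```

Request:
apply_moves --moves '[[[0,0,-0.2,0,0,0,0.3],[0,0,-0.2,0,0,0,0.3],[0,0,-0.2,0,0,0,1],[0,0,-0.2,0,0,0,1],[0,0,-0.2,0,0,0,1],[0,0,-0.2,0,0,0,1]]]'

```text
time_s: 24.95
eef_pos: [0.5177, -0.2739, 0.0523]
eef_rot: [-0.001, 0.965, 0.003, 0.262]
wrist_force: [-0.3, -0.3, -0.7]
opening: 1.002
```

Request:
apply_moves --moves '[[[0,0,-2,0,0,0,1],[0,0,-5,0,0,0,1],[0,0,-9,0,0,0,1],[0,0,-14,0,0,0,1],[0,0,-14,0,0,0,1],[0,0,-14,0,0,0,1]]]'

```text
time_s: 25.55
eef_pos: [0.4471, -0.2753, 0.1748]
eef_rot: [0.001, 0.965, 0.003, 0.262]
wrist_force: [0.0, 0.3, -1.3]
opening: 0.999
```

Run:
```python
from h import *
o=get_obs(); print(o["eef_pos"],o["wrist_force"])
# go to A: reported z high .12 first, then grasp at -.014
print("A high",rel(on('A')+[.10],down(C['A'][1])))
for n in("scene","top"):
  im=camera(n); cv2.imwrite(f"pics/{n}9.png",bgr(im))
  for r in covers(n,im): print(n,np.round(r[0],4),"yaw%.1f"%r[1],np.round(r[2],0))
```

```text
[ 0.44707649 -0.27531872  0.17483015] [ 0.03635868  0.3124454  -1.29581861]
A high (array([ -2.54, -53.45,   7.  ]), array([-0.023, -0.531,  0.097]))
scene [0.4588 0.259 ] yaw-5.6 [ 72. 124.]
scene [0.6494 0.049 ] yaw26.3 [126.  70.]
scene [0.4774 0.0468] yaw10.3 [126.  72.]
top [ 0.3225 -0.4531] yaw179.3 [ 76. 106.]
top [0.4575 0.2589] yaw-5.3 [ 70. 120.]
top [0.4758 0.0466] yaw10.2 [120.  70.]
top [0.6483 0.0491] yaw26.5 [121.  70.]
```

Request:
apply_moves --moves '[[[-2.5,-53.4,7,-0.023,-0.531,0.097,1],[-2.5,-53.4,7,-0.023,-0.531,0.097,1],[-2.5,-53.4,7,-0.023,-0.531,0.097,1],[-2.5,-53.4,7,-0.023,-0.531,0.097,1],[-2.5,-53.4,7,-0.023,-0.531,0.097,1],[-2.5,-53.4,7,-0.023,-0.531,0.097,1],[-2.5,-53.4,7,-0.023,-0.531,0.097,1],[-2.5,-53.4,7,-0.023,-0.531,0.097,1]]]'

```text
time_s: 26.45
eef_pos: [0.4533, 0.0818, 0.1217]
eef_rot: [-0.002, 0.999, -0.046, -0.003]
wrist_force: [1.6, 0.2, 0.6]
opening: 1.0
```

Run:
```python
from h import *
print(rel(on('A')+[.05],down(C['A'][1])))
```

```text
(array([ -1.08, -17.66,   7.25]), array([-0.004,  0.007,  0.003]))
```

Request:
apply_moves --moves '[[[-1.1,-17.6,2,0,0,0,1],[-1.1,-17.6,2,0,0,0,1],[-1.1,-17.6,2,0,0,0,1],[-1.1,-17.6,6.5,0,0,0,1],[-1.1,-17.6,6.5,0,0,0,1],[-1.1,-17.6,6.5,0,0,0,1],[-1.1,-17.6,6.5,0,0,0,1],[-1.1,-17.6,6.5,0,0,0,1]]]'

```text
time_s: 27.25
eef_pos: [0.4611, 0.2549, 0.061]
eef_rot: [-0.002, 0.999, -0.047, -0.0]
wrist_force: [0.5, 0.3, 0.2]
opening: 1.0
```

Run:
```python
from h import *
print(rel(on('A')+[-.014],down(C['A'][1])))
```

```text
(array([-0.33, -0.35,  7.5 ]), array([-0.004,  0.001, -0.   ]))
```

Request:
apply_moves --moves '[[[-0.2,-0.2,2.5,0,0,0,1],[-0.2,-0.2,2.5,0,0,0,1],[-0.2,-0.2,2.5,0,0,0,1]]]'

```text
time_s: 27.55
eef_pos: [0.4585, 0.2571, 0.0358]
eef_rot: [-0.002, 0.999, -0.047, -0.001]
wrist_force: [0.7, 0.7, 0.7]
opening: 1.001
```

Run:
```python
from h import *
print(rel(on('A')+[-.014],down(C['A'][1])))
```

```text
(array([-0.04, -0.17,  4.98]), array([-0.004,  0.002,  0.   ]))
```

Request:
apply_moves --moves '[[[0,-0.15,2.5,-0.004,0,0,1],[0,-0.15,4,-0.004,0,0,1],[0,-0.15,5,-0.004,0,0,1],[0,-0.15,5,-0.004,0,0,1],[0,-0.15,5,-0.004,0,0,1]]]'

```text
time_s: 28.05
eef_pos: [0.4584, 0.2594, -0.0148]
eef_rot: [0.0, 0.999, -0.047, -0.001]
wrist_force: [0.1, -0.0, 0.5]
opening: 1.001
```

Request:
apply_moves --moves '[[[0,0,0,0,0,0,0.3],[0,0,0,0,0,0,0.3],[0,0,0,0,0,0,0.3],[0,0,0,0,0,0,0.3],[0,0,0,0,0,0,0.3]]]'

```text
time_s: 28.55
eef_pos: [0.459, 0.2598, -0.0138]
eef_rot: [-0.0, 0.999, -0.046, -0.0]
wrist_force: [-2.0, -0.1, 5.5]
opening: 0.727
```

Request:
apply_moves --moves '[[[0,0,-5,0,0,0,0.3],[0,0,-10,0,0,0,0.3],[0,0,-15,0,0,0,0.3],[0,0,-20,0,0,0,0.3],[0,0,-20,0,0,0,0.3],[0,0,-20,0,0,0,0.3]]]'

```text
time_s: 29.15
eef_pos: [0.4593, 0.2597, 0.1864]
eef_rot: [-0.001, 0.999, -0.046, 0.0]
wrist_force: [-0.5, 0.7, -2.7]
opening: 0.726
```

Run:
```python
from h import *
print(rel(*place(.064,.037,.12)),get_obs()["torque"])
```

```text
(array([ 5.32, 52.91,  2.88]), array([ 0.025,  0.523, -0.096])) [-0.00193611  0.04577588  0.00190307]
```

Request:
apply_moves --moves '[[[5.3,52.9,2.9,0.025,0.523,-0.096,0.3],[5.3,52.9,2.9,0.025,0.523,-0.096,0.3],[5.3,52.9,2.9,0.025,0.523,-0.096,0.3],[5.3,52.9,2.9,0.025,0.523,-0.096,0.3],[5.3,52.9,2.9,0.025,0.523,-0.096,0.3],[5.3,52.9,2.9,0.025,0.523,-0.096,0.3],[5.3,52.9,2.9,0.025,0.523,-0.096,0.3],[5.3,52.9,2.9,0.025,0.523,-0.096,0.3]]]'

```text
time_s: 29.95
eef_pos: [0.4595, -0.1241, 0.1617]
eef_rot: [-0.001, 0.967, 0.002, 0.257]
wrist_force: [1.9, 0.7, -2.6]
opening: 0.729
```

Run:
```python
from h import *
print(rel(*place(.064,.037,.12)))
```

```text
(array([ 0.05, 14.79,  0.54]), array([-0.001,  0.005, -0.001]))
```

Request:
apply_moves --moves '[[[0,14.8,0.5,0,0.003,0,0.3],[0,14.8,0.5,0,0.003,0,0.3],[0,14.8,0.5,0,0.003,0,0.3],[0,14.8,0.5,0,0.003,0,0.3],[0,14.8,0.5,0,0.003,0,0.3],[0,14.8,0.5,0,0.003,0,0.3],[0,14.8,0.5,0,0.003,0,0.3]]]'

```text
time_s: 30.65
eef_pos: [0.4643, -0.2691, 0.1587]
eef_rot: [-0.001, 0.966, 0.003, 0.258]
wrist_force: [0.9, 0.2, -2.7]
opening: 0.731
```

Run:
```python
from h import *
print(rel(*place(.063,.038,.035)),rel(*place(.063,.038,.0)))
```

```text
(array([-0.27,  0.2 ,  8.59]), array([-0.002,  0.001,  0.001])) (array([-0.26,  0.21, 12.09]), array([-0.002,  0.001,  0.001]))
```

Request:
apply_moves --moves '[[[-0.1,0,3,0,0,0,0.3],[-0.1,0,5.5,0,0,0,0.3],[-0.1,0,7.5,0,0,0,0.3],[-0.1,0,8.5,0,0,0,0.3],[-0.1,0,8.5,0,0,0,0.3],[-0.1,0,8.5,0,0,0,0.3]]]'

```text
time_s: 31.25
eef_pos: [0.5064, -0.2706, 0.0861]
eef_rot: [-0.0, 0.966, 0.003, 0.259]
wrist_force: [0.4, -0.3, -2.2]
opening: 0.729
```

Run:
```python
from h import *
print(rel(*place(.063,.038,.0236)))
```

```text
(array([-0.29,  0.02,  1.33]), array([ 0.   , -0.001,  0.001]))
```

Request:
apply_moves --moves '[[[0,0,0.5,0,0,0,0.3],[0,0,0.9,0,0,0,0.3],[-0.6,0,0.9,0,0,0,0.3],[-0.6,0,0.9,0,0,0,0.3],[-0.6,0,0.9,0,0,0,0.3]]]'

```text
time_s: 31.75
eef_pos: [0.5052, -0.2711, 0.0746]
eef_rot: [-0.0, 0.966, 0.002, 0.259]
wrist_force: [-0.1, 0.4, -2.7]
opening: 0.728
```

Request:
apply_moves --moves '[[[-0.2,0,0,0,0,0,0.3],[-0.2,0,0,0,0,0,0.3],[-0.2,0,0,0,0,0,0.3]]]'

```text
time_s: 32.05
eef_pos: [0.504, -0.2714, 0.0741]
eef_rot: [-0.0, 0.966, 0.003, 0.259]
wrist_force: [2.9, -0.1, -1.5]
opening: 0.73
```

Request:
apply_moves --moves '[[[-0.2,0,0,0,0,0,0.3],[-0.2,0,0,0,0,0,0.3],[-0.2,0,0,0,0,0,0.3]]]'

```text
time_s: 32.35
eef_pos: [0.5038, -0.2714, 0.0744]
eef_rot: [-0.0, 0.965, 0.003, 0.261]
wrist_force: [9.0, 2.6, 1.1]
opening: 0.727
```

Run:
```python
from h import *
print(rel(*place(.0563,.0342,.0236)))
```

```text
(array([-0.16,  0.32,  0.45]), array([ 0.001, -0.004,  0.001]))
```

Request:
apply_moves --moves '[[[0.3,0,0,0,0,0,0.3],[0.3,0.3,0,0,0,0,0.3],[0.3,0.3,0,0,0,0,0.3],[0.3,0.3,0,0,0,0,0.3]]]'

```text
time_s: 32.75
eef_pos: [0.5043, -0.274, 0.0738]
eef_rot: [-0.001, 0.966, 0.002, 0.259]
wrist_force: [-0.1, -0.6, -2.2]
opening: 0.727
```

Request:
apply_moves --moves '[[[0,0.15,0,0,0,0,0.3],[0,0.15,0,0,0,0,0.3],[0,0.15,0,0,0,0,0.3]]]'

```text
time_s: 33.05
eef_pos: [0.5043, -0.2747, 0.0737]
eef_rot: [-0.001, 0.966, 0.003, 0.259]
wrist_force: [-1.0, 2.7, -1.8]
opening: 0.727
```

Side-fence contact is at y=-0.2747, the same place as for C. I'll back off 1 mm and lower it.

Request:
apply_moves --moves '[[[0,-0.15,0,0,0,0,0.3],[0,-0.15,0.3,0,0,0,0.3],[0,-0.15,0.3,0,0,0,0.3],[0,-0.15,0.3,0,0,0,0.3]]]'

```text
time_s: 33.45
eef_pos: [0.5062, -0.2743, 0.0716]
eef_rot: [-0.0, 0.966, 0.002, 0.259]
wrist_force: [0.1, 0.1, -3.5]
opening: 0.728
```

Request:
apply_moves --moves '[[[0,0,0.15,0,0,0,0.3],[0,0,0.15,0,0,0,0.3],[0,0,0.15,0,0,0,0.3]]]'

```text
time_s: 33.75
eef_pos: [0.5067, -0.2743, 0.0711]
eef_rot: [-0.0, 0.966, 0.003, 0.259]
wrist_force: [-12.4, 1.7, 10.9]
opening: 0.731
```

Request:
apply_moves --moves '[[[0,0,0.1,0,0,0,0.3],[0,0,0.1,0,0,0,0.3],[0,0,0.1,0,0,0,0.3]]]'

```text
time_s: 34.05
eef_pos: [0.5068, -0.2743, 0.071]
eef_rot: [-0.0, 0.966, 0.003, 0.259]
wrist_force: [-25.6, 5.7, 26.9]
opening: 0.73
```

Run:
```python
from h import *
print(rel(*place(.0579,.0342,.0236)))
```

```text
(array([-0.08,  0.02,  0.01]), array([ 0.   , -0.   ,  0.001]))
```

Seated at exactly the predicted stack height. Releasing and retracting.

Request:
apply_moves --moves '[[[0,0,-0.2,0,0,0,0.3],[0,0,-0.2,0,0,0,0.3],[0,0,-0.2,0,0,0,1],[0,0,-0.2,0,0,0,1],[0,0,-0.2,0,0,0,1],[0,0,-0.2,0,0,0,1]]]'

```text
time_s: 34.65
eef_pos: [0.5066, -0.2741, 0.0712]
eef_rot: [-0.0, 0.966, 0.003, 0.259]
wrist_force: [-0.3, -0.2, -0.8]
opening: 0.998
```

Request:
apply_moves --moves '[[[0,0,-2,0,0,0,1],[0,0,-5,0,0,0,1],[0,0,-9,0,0,0,1],[0,0,-14,0,0,0,1],[-4,4,-18,0,0,0,1],[-4,12,-18,0,0,0,1],[-4,16,-18,0,0,0,1],[-4,16,-18,0,0,0,1]]]'

```text
time_s: 35.45
eef_pos: [0.3816, -0.4384, 0.2081]
eef_rot: [0.001, 0.966, 0.002, 0.259]
wrist_force: [0.2, 0.7, 0.9]
opening: 0.999
```

Run:
```python
from h import *
a=bgr(camera("scene")); b=bgr(camera("top"))
for n,i in(("scene",a),("top",b)):
  for r in covers(n,cv2.cvtColor(i,cv2.COLOR_BGR2RGB),th=170): print(n,np.round(r[0],4),"yaw%.1f"%r[1],np.round(r[2],0))
R,o=deck((.460,-.309),.3); out=[]
o=o+R@np.array([-.0015,.001,0])
for n,i,(r0,c0,h,w_) in(("scene",a,(100,195,75,65)),("top",b,(180,290,75,65))):
    m=cv2.resize(i[r0:r0+h,c0:c0+w_],None,fx=6,fy=6,interpolation=cv2.INTER_CUBIC)
    q=np.array([(proj(n,R@np.array([x,y,.04])+o)-[c0,r0]+.5)*6 for x,y in[(0,0),(.116,0),(.116,.064),(0,.064)]])
    cv2.polylines(m,[q.astype(int)],True,(0,0,255),1); out.append(m)
cv2.imwrite("pics/v12.png",np.hstack(out)); print(get_obs()["eef_pos"],get_obs()["wrist_force"])
```

```text
scene [0.6491 0.0489] yaw26.4 [123.  68.]
scene [0.4772 0.0466] yaw10.3 [123.  70.]
top [0.4758 0.0465] yaw10.0 [120.  69.]
top [0.6482 0.049 ] yaw26.5 [120.  69.]
[ 0.38154354 -0.4390414   0.20747644] [-0.66017068  0.17961683  0.05999152]
```

View pics/v12.png

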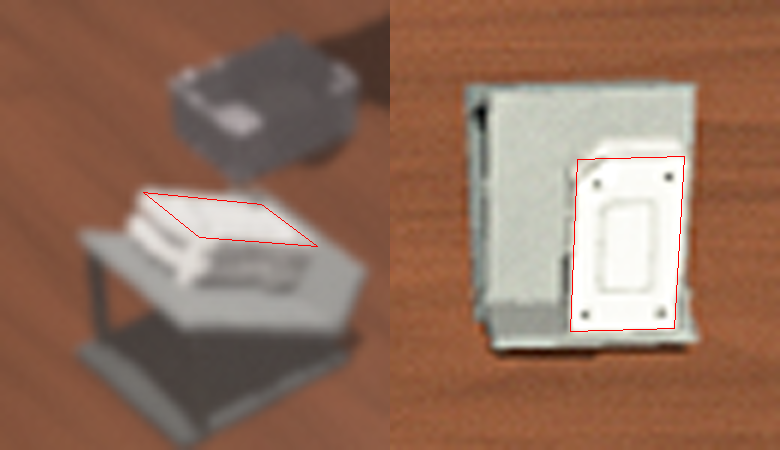

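The stack is square in the corner. The upper cover's outline matches the expected outline within about 1–2 mm, and the lower cover shows only its expected parallax edge (~17 crop px, ~10 mm). B and D moved about 1 mm. Handing in.

```bash
python3 -c "
from bench import *
print(hand_in())"
```

```text
the job is handed in; nothing more can be done
None
```

I stacked the two steady covers on the rack, squared into the corner with their long side up the slope, and handed the job in. The simulated clock read 35.5 s of the 72 s allowed. `hand_in()` gives no verdict, so the result rests on my own checks below.

**Which covers rocked:** I press-tested three of the four at the cut corner.
- **Rocking:** the two nearest the rack, at (0.477, 0.048) and (0.649, 0.050), dipped softly by about 2.5 mm under 4–5 N. I stopped pressing there, so I did not push them to their full dip.
- **Steady:** the one at (0.644, 0.243) held firm at 10 N.
- **By elimination:** the fourth, at (0.458, 0.259), was not pressed. I took it as steady because exactly two are bad.

**Placing:** Each cover was brought up to both fences until contact, backed off by 1–3 mm, lowered until it seated and released. The second cover seated at the predicted stack height.

**Last checks:**
- In the top view, the upper cover's outline matched the expected position to about 1–2 mm. The lower cover showed only its expected edge.
- The rocking covers had moved about 1 mm and the gripper was clear.
- I saw no sign that the bin had moved, but I did not measure the carton, tape roll or screwdriver again after the moves.

**Disagreement with the description:** The fingertips sat about 36 mm further back along the tool than the reported TCP position implies. I found this from the pictures and the first contact, and corrected for it throughout.

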